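# Open the die cage and hold its gate

### The job

The flux tin stands in the way of the die cage's gate: slide it along the bench, without lifting it, until it stands wholly on the round rubber mat. Then squeeze the gate's safety catch fully, after it the main catch, and swing the gate out by its upright grip post, past the detent, until it stands wide open, about square to the cage front. Finish while still gripping the post and holding the gate there (it swings back when let go), with the tin still on the mat and clear of the cage, and the die ring and the cone left where they were.

Things in the scene. Friction and masses are not known exactly. Their poses are not given: they have to be found in the camera images.
- cage: Fixed low mesh cage of grey steel, 130 (x) x 310 (y) x 104 mm high, a ring and a plug inside. Origin: centre of its underside on the bench; x to its back, y along its front (to the robot's left), z up; turned by up to 0.15 rad. The gate covers its front (-x) side, hinged at the -y end. A keeper on the roof's front edge stands up to 124 mm.
- gate_hinge (a point): Point on the gate's upright hinge axis, fixed to the cage at (-73, -148, 110) mm in its frame. The gate is 12 mm thick, 300 mm long from the hinge axis, from 16 to 110 mm above the bench (top of its top rail), so it would strike the tin.
- gate_frame (a joint): Gate angle, rad: 0 shut, grows as the free end swings out toward the robot (anticlockwise from above), 1.57 square to the cage front, stop at 1.75. Locked (0.04 play) until the main catch is squeezed. A spring pulls it shut (0.4 N m when wide); a ball detent resists at about 0.55 to 0.95 rad with up to about 1 N m (4 N at the post). Let go when wide, it swings back to the detent.
- grip_post: Round upright post, 18 mm diameter, 50 mm tall, fixed on the gate's top rail 235 mm from the hinge axis. Origin: centre of its foot, 112 mm above the bench; top at 162 mm. Axes turn with the gate: x is the gate's normal (to the inside), y along the gate away from the hinge. It may turn between the pads.
- safety_catch_mid (a point): Midway between the two upright tabs of the safety catch, level with their tops (155 mm), on the gate 165 mm from the hinge axis. The tabs face each other ACROSS the gate, one before and one behind the rail: 24 mm wide, 6 mm thick, about 40 mm tall; 54 mm over both when open, 38 mm squeezed. The front tab moves. Parts round both catches reach 124 mm: keep fingertips above 126 mm.
- safety_catch (a joint): Travel of the safety catch's front tab toward the fixed rear one, m: 0 open, 0.016 fully squeezed. Takes about 6 N and stays where it is left. Until it is about 0.012 its dog blocks the main catch.
- main_catch_mid (a point): Midway between the two upright tabs of the main catch, level with their tops (155 mm), on the gate 74 mm from the hinge axis. The tabs face each other ALONG the gate: 24 mm wide across it, 6 mm thick, about 40 mm tall; 54 mm over both when shut, 38 mm squeezed. The tab nearer the hinge moves, the other is fixed.
- main_catch (a joint): Travel of the main catch's tab nearer the hinge toward the other one, m: 0 shut, 0.016 fully squeezed; the gate is free from about 0.012. Takes about 6 N and stays where it is left. Moves no more than about 4 mm before the safety catch is squeezed.
- tin: Loose round flux tin with a lid, 71 mm diameter, 34 mm high, 0.1 to 0.2 kg, standing in the gate's way. Origin: centre of its underside.
- mat: Round black rubber mat, 120 mm diameter, flush with the bench (nothing catches on it), fixed, beside the gate's swing on the hinge side. Origin: its centre.
- die_ring: Bystander: loose dark die ring, 60 mm diameter, 16 mm high. Origin: centre of its underside.
- cone: Bystander: loose stepped cone punch, 49 mm diameter, 56 mm high. Origin: centre of its underside.
Mind the look-alikes: they are no part of the job. What is meant by the tin is not yellow, and is the larger of those in its own colour.

How it is judged:
By the outcome, as a careful person would: the job done as asked, in the order asked, and still so for the second after the job is handed in, while the arm keeps its last pose, push and grip.
It also fails if it takes over 72 s, if anything falls off the work surface, if the arm or the gripper's body presses on something with over 40 N, if the wrist force passes 120 N, or if a joint passes its speed limit or range.

### The arm

A 6-joint arm with a two-finger parallel gripper is mounted at the origin on a cart in front of the work surface, level with it; the furniture and walls round the work are solid. World frame = base frame: x ahead of the robot, y to its left, z up, the work surface at z = 0. Lengths are in m, angles in degrees, forces in N, time in s.
With the tool pointing down it reaches from about 0.35 to 0.875 m from the base axis. Payload 4.2 kg.
Tool frame: the origin (TCP) lies midway between the tips of the shut fingers; the grasp point (between the pads) lies 19 mm behind it (r.pinch_z is the distance from the TCP to the grasp point, in m); z points along the fingers, y is the line along which they close (so a half turn about z gives the same grasp; the last joint's range is limited). The gripper opens to 87 mm and grips with 3 to 60 N. Pads are 19 mm wide; open, the fingers measure 117 mm over their backs; the gripper's body (75 mm by 190 mm) begins 51 mm behind the grasp point.
Start: joints at [82.082, 22.042, 0.453, 0, -68.411, -14.817], TCP at [0.242, 0.576, 0.2] pointing down, gripper open.
Joint ranges: [-179.83, 179.83], [-69.29, 118.12], [-61.27, 80.66], [-181.25, 117.63], [-171.15, -9.14], [-177.46, 177.46]. Speed limits (degrees/s): [159.86, 159.86, 180, 180, 180, 180].

### API

Orientations are given as a 3x3 rotation matrix whose columns are the frame's x, y, z axes.
In Python, from station import r, imaging, models gives the robot as it stands. The module is installed in compiled form; this text tells all that it offers.
- The arm moves only by the tool apply_moves, never from a script. Its argument "moves" is a list of rows, each a list of 2 entries, a list of its own where there are three numbers: the shift along the tool's x, y, z in m, then the turn about the tool's z in degrees. A call has 1 to 5 rows; each row shifts and turns the commanded pose from where the row before left it, along the tool's axes as they then stand; what a row does not reach is not made up. A row lasts 1/12 s, in which the tool goes at most 41.7 mm and 7.16 degrees, less where a joint would pass 70% of its speed; a pose out of reach is approached as far as the arm can. A call is refused whole if a number of a shift passes 0.0417 or a number of a turn 7.16, either way. A call with a gripper value outside its range is refused whole. "hand" is the finger opening in m, from 0 to 0.087, set as the call begins (left out, the last holds). The fingers move at their own pace and stop on an object; the grip force is fixed at half the most. Time passes only in rows, so rows that do not move let the fingers close. It gives the time, the measured TCP pose, the force, the opening and the grip force at its end, in the units of the state.
- r.sense(): the state, without advancing time (a new reading comes with each control period).
- imaging.capture(name): name is "side" or "top" or "wrist"; returns a dict with "frame" (400x640x3 uint8, blue, green, red), "intrinsics" (3x3 intrinsics, pixels), "eye" and "orientation" of the camera in the world. Camera axes: x right, y down, z forward; pixel columns grow to the right and rows downward; lengths in m; the calibration is good to about 2 mm. A picture is of the moment at which its call begins. There is no depth.
- r.finish_job(): hands the job in; it is judged then, once.
Trained networks look in a picture, given as the dict that the camera call returned (one of the last four; its "shot" number tells which), for a name from the list of things; names that differ only in an ending like _2 or _b are one class to them, and where a whole thing is asked for, a point or a joint stands for the part that bears it (a point fixed in the world has none). Each returns a list of dicts, best first, with "confidence" (0 to 1); they miss things now and then, are a little off and sometimes report something else, mostly with a low value. They report only what shows in the picture. A call takes as long as a camera call. They do not tell look-alikes from the thing itself.
- models.cut_out(picture, target): "region" (400x640 bool, what is visible of it) and "extent" ([left, top, width, height] as shares, 0 to 1, of the picture: columns of its width, rows of its height, round what is visible of it).
- models.place_of(picture, target): "at" ([column, row] as shares, 0 to 1, of the picture: columns of its width, rows of its height: a listed point, or the origin of a listed thing).
The state is a dict: "time_s": time; "joints": joint angles; "joint_velocities": joint speeds; "effort": joint torques, N m; "tcp_pos": TCP position; "ee_rot": TCP orientation; "wrist_force": force on the tool from outside, world axes, zero at the start; "moment": the same for the moment, N m; "gripper_width": opening from 0.0 (shut) to 1.0 (fully open); "gripper_force": force on a finger pad.
Only numpy, scipy, OpenCV 4.12 (cv2) and the standard library are available. Lean on these libraries where they do the work, as an engineer would, in place of code of your own. Each camera call takes 0.05 s, during which the arm holds its last target. There are 200 camera calls.

## Working session

There is one attempt and no reset: what is moved stays moved. The work goes in short steps, Python scripts to look and compute and a tool call to move; the robot and the scene stay as the last step left them, time stands still between calls to the robot, and variables do not carry over. Pictures are saved under pics/ and viewed, at most 10 in all, crops included, and the job is handed in when it is done.

Besides the shell and the picture viewer there is one more tool, called by a JSON object that holds its "op" and its "data". apply_moves: Moves the arm, as the interface text tells. Its arguments: {"type":"object","properties":{"moves":{"type":"array"},"hand":{"type":"number"}},"required":["moves"]}

```bash
mkdir -p pics
cat > h.py <<'E'
from station import r, imaging, models
import numpy as np, cv2
def ray(p,uv):
    K=np.array(p["intrinsics"]);R=np.array(p["orientation"])
    d=R@np.linalg.inv(K)@np.array([uv[0],uv[1],1.]);return np.array(p["eye"]),d/np.linalg.norm(d)
def onz(p,uv,z):
    e,d=ray(p,uv);return e+d*(z-e[2])/d[2]
def tri(rs):
    A=0;b=0
    for e,d in rs:
        M=np.eye(3)-np.outer(d,d);A=A+M;b=b+M@e
    return np.linalg.solve(A,b)
def px(at): return (at[0]*640,at[1]*400)
E
python3 - <<'E'
from h import *
ps={}
for n in("side","top"):
    p=imaging.capture(n);ps[n]=p;cv2.imwrite(f"pics/{n}0.png",p["frame"]);print(n,np.round(p["eye"],3))
    for t in "cage gate_hinge grip_post safety_catch_mid main_catch_mid tin mat die_ring cone".split():
        for q in models.place_of(p,t)[:4]:
            print(n,t,np.round(px(q["at"]),1),round(q["confidence"],2),np.round(onz(p,px(q["at"]),{"gate_hinge":.11,"grip_post":.112,"safety_catch_mid":.155,"main_catch_mid":.155}.get(t,0)),3))
print(r.sense()["time_s"],r.sense()["ee_rot"],r.pinch_z)
E
```

```text
side [ 0.336 -1.242  0.589]
side cage [364.  216.6] 0.89 [ 0.727 -0.084  0.   ]
side grip_post [329.7 173.7] 0.46 [ 0.643 -0.008  0.112]
side safety_catch_mid [335.8 166. ] 0.96 [ 0.646 -0.064  0.155]
side main_catch_mid [352.1 179.7] 0.77 [ 0.661 -0.175  0.155]
side tin [293.5 238.4] 0.87 [ 0.505 -0.168  0.   ]
side tin [265.6 329.2] 0.65 [ 0.391 -0.516  0.   ]
side tin [263.  270.1] 0.56 [ 0.409 -0.305  0.   ]
side mat [324.8 277.9] 0.89 [ 0.543 -0.369  0.   ]
side cone [283.5 289.1] 0.87 [ 0.445 -0.392  0.   ]
top [ 0.332 -0.223  1.264]
top cage [273.1 143.4] 0.65 [ 0.719 -0.098  0.   ]
top gate_hinge [331.4 149.7] 0.8 [ 0.673 -0.256  0.11 ]
top grip_post [235.  162.6] 0.63 [ 0.633 -0.017  0.112]
top safety_catch_mid [261.8 151.3] 0.69 [ 0.652 -0.087  0.155]
top main_catch_mid [299.3 150.4] 0.75 [ 0.656 -0.177  0.155]
top tin [298.4 219.5] 0.87 [ 0.51  -0.174  0.   ]
top tin [429.1 267.4] 0.79 [ 0.392 -0.52   0.   ]
top tin [347.8 252.2] 0.58 [ 0.427 -0.307  0.   ]
top mat [374.5 210.1] 0.86 [ 0.54  -0.377  0.   ]
top mat [273.2 144.8] 0.44 [ 0.715 -0.099 -0.   ]
top die_ring [204.  151.5] 0.81 [0.692 0.09  0.   ]
top cone [387.4 245.9] 0.68 [ 0.445 -0.411  0.   ]
1.0 [[ 9.22311835e-01 -3.86446476e-01  1.33014836e-05]
 [-3.86446475e-01 -9.22311832e-01  7.92552531e-05]
 [-1.83597975e-05 -7.82383694e-05 -9.99999997e-01]] 0.0187
```

Run:
```python
import cv2
a=cv2.imread("pics/top0.png");cv2.imwrite("pics/top0c.png",cv2.resize(a[90:330,170:490],None,fx=2.5,fy=2.5,interpolation=cv2.INTER_CUBIC))
a=cv2.imread("pics/side0.png");cv2.imwrite("pics/side0c.png",cv2.resize(a[130:370,210:530],None,fx=2.5,fy=2.5,interpolation=cv2.INTER_CUBIC))
```

```text
(no output)
```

View pics/top0c.png

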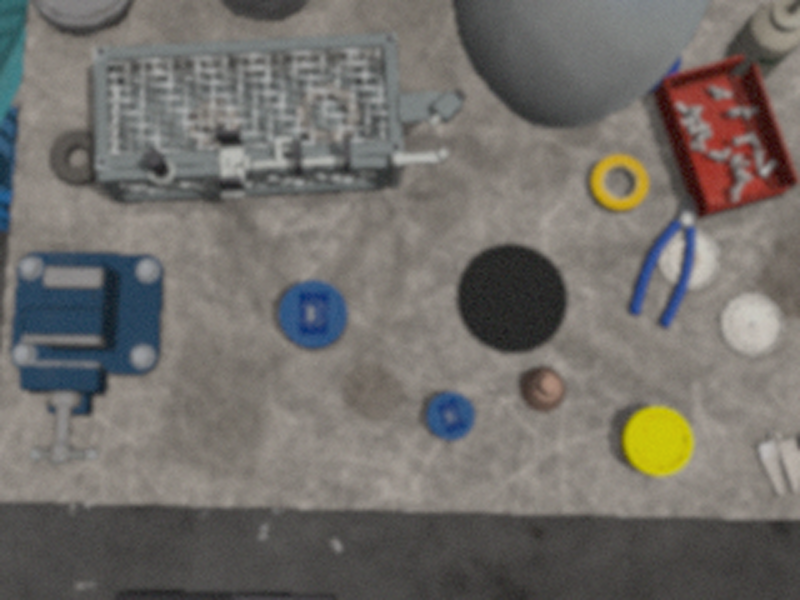

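View pics/side0c.png

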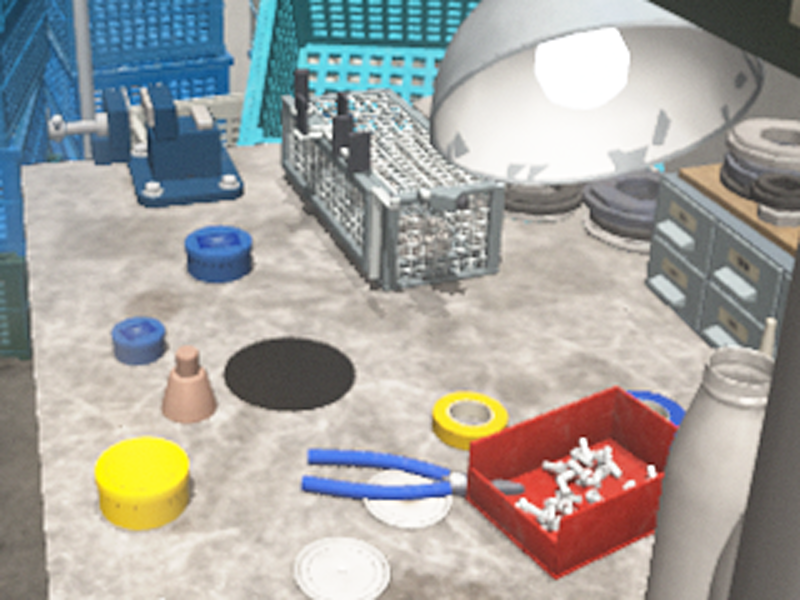

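The top crop shows three tin candidates: large blue at full-picture (298,219), small blue at (348,252) and yellow at (429,267). The large blue one is meant, because the tin isn't yellow and is the larger of its colour. The mat is at (375,210), the cone at (387,246), and the lamp hangs over (400,110).

Run:
```python
from h import *
s=imaging.capture("side");t=imaging.capture("top")
P={}
for n in "grip_post safety_catch_mid main_catch_mid tin mat cone".split():
    a=models.place_of(s,n);b=models.place_of(t,n)
    if a and b: print(n,np.round(tri([ray(s,px(a[0]["at"])),ray(t,px(b[0]["at"]))]),3))
a=models.place_of(s,"tin");b=models.place_of(t,"tin")
for q,w in((s,a),(t,b)):
  for k in w: print(np.round(onz(q,px(k["at"]),0),3))
m=models.cut_out(t,"tin")
for k in m:
  l,tp,w,h=k["extent"]
  print("tin ext",np.round(onz(t,(l*640,(tp+h/2)*400),.03),3),np.round(onz(t,((l+w)*640,(tp+h/2)*400),.03),3),np.round(onz(t,((l+w/2)*640,tp*400),.03),3),np.round(onz(t,((l+w/2)*640,(tp+h)*400),.03),3))
c=lambda u,v,o:(u/2.5+o[0],v/2.5+o[1])
print("lamp",tri([ray(s,c(590,180,(210,130))),ray(t,c(580,125,(170,90)))]),tri([ray(s,c(435,110,(210,130))),ray(t,c(455,20,(170,90)))]),tri([ray(s,c(755,70,(210,130))),ray(t,c(710,10,(170,90)))]))
print("vice",tri([ray(s,c(165,90,(210,130))),ray(t,c(90,310,(170,90)))]))
print(r.sense()["joints"])
```

```text
grip_post [ 0.646 -0.008  0.106]
safety_catch_mid [ 0.648 -0.075  0.157]
main_catch_mid [ 0.657 -0.174  0.163]
tin [ 0.474 -0.174 -0.073]
mat [ 0.539 -0.374  0.007]
[ 0.406 -0.305  0.   ]
[ 0.39  -0.518  0.   ]
[ 0.511 -0.178  0.   ]
[ 0.523 -0.175  0.   ]
[ 0.396 -0.518  0.   ]
[ 0.416 -0.31   0.   ]
tin ext [ 0.391 -0.484  0.03 ] [ 0.393 -0.562  0.03 ] [ 0.425 -0.523  0.03 ] [ 0.359 -0.522  0.03 ]
tin ext [ 0.51  -0.137  0.03 ] [ 0.511 -0.203  0.03 ] [ 0.551 -0.169  0.03 ] [ 0.471 -0.172  0.03 ]
tin ext [ 0.414 -0.277  0.03 ] [ 0.415 -0.329  0.03 ] [ 0.444 -0.303  0.03 ] [ 0.385 -0.303  0.03 ]
lamp [ 0.72924643 -0.4390735   0.18523922] [ 0.7323722  -0.29126354  0.21948933] [ 0.79542378 -0.53718228  0.30205326]
vice [0.49657716 0.04208615 0.13132797]
[ 8.20813778e+01  2.20403459e+01  4.52198179e-01 -7.94398189e-04
 -6.84096163e+01 -1.48179369e+01]
```

{"op": "apply_moves", "data": {"moves": [[[0,0,0],-5.68],[[0,0,0],-5.68],[[0,0,0],-5.68],[[0,0,0],-5.68]], "hand": 0.087}}

```text
time_s: 2.18
tcp_pos: [0.2415, 0.5764, 0.1996]
ee_rot: [[1.0, 0.005, -0.0], [0.005, -1.0, 0.0], [-0.0, -0.0, -1.0]]
wrist_force: [0.4, 0.2, 0.4]
gripper_width: 0.998
gripper_force: 0.0
```

{"op": "apply_moves", "data": {"moves": [[[0.012,0.0374,0],0],[[0.012,0.0374,0],0],[[0.012,0.0374,0],0],[[0.012,0.0374,0],0],[[0.012,0.0374,0],0]]}}

```text
time_s: 2.6
tcp_pos: [0.3017, 0.3877, 0.1996]
ee_rot: [[1.0, 0.0, 0.0], [0.0, -1.0, 0.0], [0.0, -0.0, -1.0]]
wrist_force: [1.0, -0.3, 0.0]
gripper_width: 1.002
gripper_force: 0.0
```

{"op": "apply_moves", "data": {"moves": [[[0.012,0.0374,0],0],[[0.012,0.0374,0],0],[[0.012,0.0374,0],0],[[0.012,0.0374,0],0],[[0.012,0.0374,0],0]]}}

```text
time_s: 3.02
tcp_pos: [0.3615, 0.2006, 0.2]
ee_rot: [[1.0, 0.001, 0.001], [0.001, -1.0, 0.001], [0.001, -0.001, -1.0]]
wrist_force: [1.0, -0.1, -0.0]
gripper_width: 0.998
gripper_force: 0.0
```

{"op": "apply_moves", "data": {"moves": [[[0.012,0.0374,0],0],[[0.012,0.0374,0],0],[[0.012,0.0374,0],0],[[0.012,0.0374,0],0],[[0.012,0.0374,0],0]]}}

```text
time_s: 3.43
tcp_pos: [0.4216, 0.0135, 0.2001]
ee_rot: [[1.0, 0.0, 0.001], [0.0, -1.0, 0.001], [0.001, -0.001, -1.0]]
wrist_force: [0.1, 1.6, 0.3]
gripper_width: 1.001
gripper_force: 0.0
```

{"op": "apply_moves", "data": {"moves": [[[0.012,0.0374,0],0],[[0.012,0.0374,0],0],[[0.012,0.0374,0],0],[[0,0,0],0],[[0,0,0],0]]}}

```text
time_s: 3.85
tcp_pos: [0.4574, -0.0988, 0.1992]
ee_rot: [[1.0, -0.005, -0.001], [-0.005, -1.0, -0.0], [-0.001, 0.0, -1.0]]
wrist_force: [-0.9, 0.2, 1.0]
gripper_width: 1.0
gripper_force: 0.0
```

```bash
cat > look.py <<'E'
from h import *
import sys
p=imaging.capture("wrist");s=r.sense();print("t",s["time_s"],np.round(s["tcp_pos"],4),np.round(np.array(s["ee_rot"])[:2,:2],4).tolist(),"eye",np.round(p["eye"],3),"F",np.round(s["wrist_force"],1),"w",round(s["gripper_width"],3))
import pickle
L=pickle.load(open("L.pkl","rb")) if __import__("os").path.exists("L.pkl") else []
Z={"gate_hinge":.11,"grip_post":.112,"safety_catch_mid":.155,"main_catch_mid":.155}
for t in sys.argv[2:]:
    for q in models.place_of(p,t)[:3]:
        u=px(q["at"]);L.append((t,sys.argv[1],ray(p,u)));print(t,np.round(u,1),round(q["confidence"],2),np.round(onz(p,u,Z.get(t,0)),4))
pickle.dump(L,open("L.pkl","wb"))
cv2.imwrite(f"pics/{sys.argv[1]}.png",p["frame"])
E
python3 look.py w1 gate_hinge grip_post safety_catch_mid main_catch_mid tin mat cone die_ring
```

```text
t 3.9 [ 0.4571 -0.0975  0.1993] [[1.0, -0.0026], [-0.0026, -1.0]] eye [ 0.531 -0.099  0.383] F [-0.1  0.9 -0.2] w 1.004
mat [560.2  93.7] 0.81 [ 0.5455 -0.3774  0.    ]
cone [567.6 177.2] 0.56 [ 0.4468 -0.4063  0.    ]
```

View pics/w1.png

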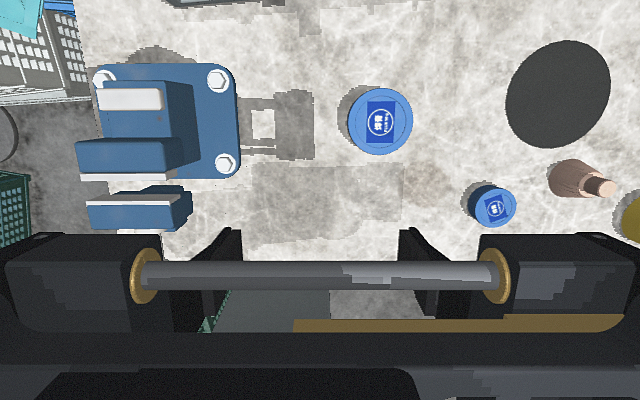

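Run:
```python
from h import *
p=imaging.capture("wrist")
hsv=cv2.cvtColor(p["frame"],cv2.COLOR_BGR2HSV)
m=cv2.inRange(hsv,(100,120,30),(125,255,255))
n,l,st,c=cv2.connectedComponentsWithStats(m)
for i in range(1,n):
  if st[i,4]>400:
    x,y,w,h=st[i,:4];print(st[i],np.round(onz(p,(x+w/2,y+h/2),.034),4),np.round(onz(p,(x,y),.034),3),np.round(onz(p,(x+w,y+h),.034),3))
```

```text
[ 139   63  104  115 4245] [0.518  0.0427 0.034 ] [0.575 0.09  0.034] [ 0.455 -0.009  0.034]
[ 100   80   74   57 1833] [0.5304 0.0989 0.034 ] [0.559 0.133 0.034] [0.5   0.063 0.034]
[ 350   89   66   66 2815] [ 0.5167 -0.1643  0.034 ] [ 0.55  -0.128  0.034] [ 0.481 -0.203  0.034]
[  79  140   90   31 1912] [0.4801 0.1211 0.034 ] [0.497 0.168 0.034] [0.463 0.073 0.034]
[ 470  187   48   42 1327] [ 0.4195 -0.2988  0.034 ] [ 0.445 -0.268  0.034] [ 0.393 -0.331  0.034]
[  91  204   99   27 1528] [0.4073 0.1138 0.034 ] [0.424 0.169 0.034] [0.39  0.058 0.034]
```

The wrist picture shows the large blue tin at (380,122), the small blue one at (494,206), the mat at (558,94) and the cone at (583,178). The large blue tin is at about (0.514, -0.169), so I'll move over it and go down.

{"op": "apply_moves", "data": {"moves": [[[0.019,0.024,0],0],[[0.019,0.024,0],0],[[0.019,0.0235,0],0],[[0,0,0.04],0],[[0,0,0.04],0]]}}

```text
time_s: 4.77
tcp_pos: [0.5175, -0.1693, 0.1205]
ee_rot: [[1.0, -0.001, 0.007], [-0.001, -1.0, -0.001], [0.007, 0.001, -1.0]]
wrist_force: [0.5, 0.6, -1.4]
gripper_width: 0.999
gripper_force: 0.0
```

{"op": "apply_moves", "data": {"moves": [[[0,0,0.04],0],[[0,0,0.03],0],[[0,0,0],0]]}}

```text
time_s: 5.02
tcp_pos: [0.509, -0.1676, 0.0433]
ee_rot: [[1.0, -0.002, -0.014], [-0.002, -1.0, 0.002], [-0.014, -0.002, -1.0]]
wrist_force: [-1.7, -1.6, 0.4]
gripper_width: 1.0
gripper_force: 0.0
```

```bash
python3 look.py w2 grip_post safety_catch_mid main_catch_mid tin mat cone gate_hinge
```

```text
t 5.0667 [ 0.5119 -0.1681  0.0469] [[1.0, 0.0], [0.0, -1.0]] eye [ 0.585 -0.168  0.226] F [-0.6 -0.6  0.1] w 0.998
tin [313.5 199.7] 0.56 [ 0.5159 -0.1629  0.    ]
mat [608.6 161.6] 0.92 [ 0.5444 -0.3763  0.    ]
```

View pics/w2.png

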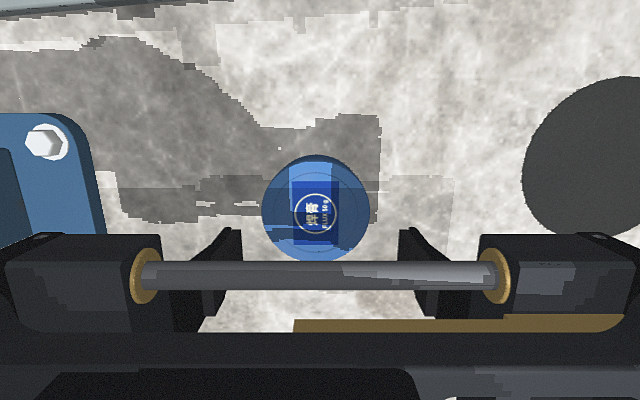

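The view shows the tin at (315,208), about 3 mm to the left of the fingers' centre. I'll shift by that, then go down and close.

{"op": "apply_moves", "data": {"moves": [[[0.002,-0.0035,0],0],[[0,0,0.02],0],[[0,0,0.018],0],[[0,0,0],0],[[0,0,0],0]]}}

```text
time_s: 5.83
tcp_pos: [0.516, -0.1647, 0.0114]
ee_rot: [[1.0, 0.0, -0.001], [0.0, -1.0, -0.0], [-0.001, 0.0, -1.0]]
wrist_force: [0.5, -0.4, -0.3]
gripper_width: 0.998
gripper_force: 0.0
```

{"op": "apply_moves", "data": {"moves": [[[0,0,0],0],[[0,0,0],0],[[0,0,0],0],[[0,0,0],0],[[0,0,0],0]], "hand": 0.06}}

```text
time_s: 6.25
tcp_pos: [0.5166, -0.1649, 0.0121]
ee_rot: [[1.0, -0.0, 0.001], [-0.0, -1.0, -0.0], [0.001, 0.0, -1.0]]
wrist_force: [0.2, -0.5, 0.2]
gripper_width: 0.729
gripper_force: 0.0
```

```bash
python3 look.py w3 tin mat
```

```text
t 6.3 [ 0.5165 -0.1649  0.0119] [[1.0, -0.0003], [-0.0003, -1.0]] eye [ 0.59  -0.165  0.196] F [ 0.2 -0.1  0.3] w 0.717
```

View pics/w3.png

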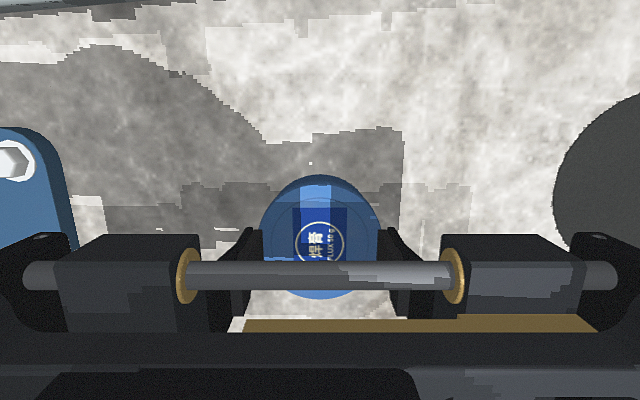

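{"op": "apply_moves", "data": {"moves": [[[0,0,0],0],[[0,0,0],0],[[0,0,0],0]]}}

```text
time_s: 6.65
tcp_pos: [0.5163, -0.1648, 0.0115]
ee_rot: [[1.0, -0.0, -0.0], [-0.0, -1.0, -0.0], [-0.0, 0.0, -1.0]]
wrist_force: [0.1, 0.2, 0.5]
gripper_width: 0.691
gripper_force: 0.0
```

```bash
python3 look.py w4 tin
python3 - <<'E'
import cv2
cv2.imwrite("pics/w4c.png",cv2.resize(cv2.imread("pics/w4.png")[120:340,180:460],None,fx=2.5,fy=2.5))
E
```

```text
t 6.7 [ 0.5163 -0.1648  0.0115] [[1.0, -0.0003], [-0.0003, -1.0]] eye [ 0.59  -0.165  0.195] F [0.6 0.1 0.1] w 0.692
tin [317.7 224.2] 0.59 [ 0.5162 -0.1636  0.    ]
```

View pics/w4c.png

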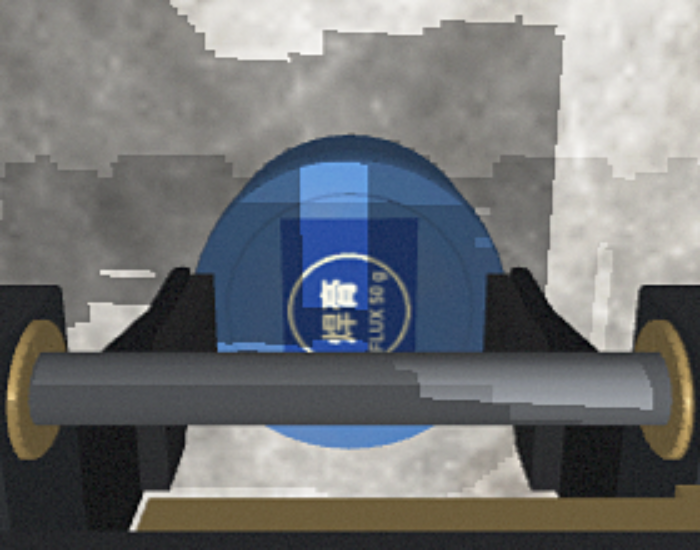

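Run:
```python
from h import *
p=imaging.capture("wrist")
f=lambda u,v:(180+u/2.5,120+v/2.5)
for n,u,v,z in(("lidfront",350,160,.034),("lidback",350,448,.034),("lidL",197,285,.034),("lidR",503,285,.034),("basefront",350,136,0),("fingL",215,270,.0115),("fingR",487,270,.0115),("fingL",215,270,.034),("fingR",487,270,.034)):
  print(n,z,np.round(onz(p,f(u,v),z),4))
def proj(p,X):
  c=np.array(p["orientation"]).T@(np.array(X)-p["eye"]);q=np.array(p["intrinsics"])@c;return q[:2]/q[2]
t=r.sense()["tcp_pos"]
for dy in(.03,-.03):
  for z in(.0115,.03,.06): print(dy,z,(proj(p,[t[0]+.0095,t[1]+dy,z])-[180,120])*2.5)
for n in("top","side"):
  q=imaging.capture(n);cv2.imwrite(f"pics/{n}1.png",q["frame"])
  for k in models.place_of(q,"tin"):print(n,np.round(onz(q,px(k["at"]),0),3),k["confidence"])
```

```text
lidfront 0.034 [ 0.5515 -0.165   0.034 ]
lidback 0.034 [ 0.4824 -0.165   0.034 ]
lidL 0.034 [ 0.5233 -0.1314  0.034 ]
lidR 0.034 [ 0.5233 -0.1986  0.034 ]
basefront 0 [ 0.5496 -0.1651  0.    ]
fingL 0.0115 [ 0.518  -0.1315  0.0115]
fingR 0.0115 [ 0.518  -0.1991  0.0115]
fingL 0.034 [ 0.5268 -0.1356  0.034 ]
fingR 0.034 [ 0.5268 -0.1949  0.034 ]
0.03 0.0115 [227.13593977 240.5465524 ]
0.03 0.03 [214.84517854 267.82780773]
0.03 0.06 [188.59017231 326.10487576]
-0.03 0.0115 [470.97308754 240.4006865 ]
-0.03 0.03 [483.35003641 267.66223453]
-0.03 0.06 [509.7877702  325.89415881]
top [ 0.424 -0.304  0.   ] 0.67
top [ 0.389 -0.516  0.   ] 0.56
top [ 0.518 -0.168  0.   ] 0.44
side [ 0.506 -0.162  0.   ] 0.79
side [ 0.404 -0.304  0.   ] 0.68
side [ 0.397 -0.518  0.   ] 0.66
```

{"op": "apply_moves", "data": {"moves": [[[0,0,0],0],[[0,0,0],0],[[0,0,0],0],[[0,0,0],0],[[0,0,0],0]], "hand": 0.04}}

```text
time_s: 7.42
tcp_pos: [0.5163, -0.1648, 0.0115]
ee_rot: [[1.0, -0.0, 0.0], [-0.0, -1.0, 0.0], [0.0, -0.0, -1.0]]
wrist_force: [0.7, 0.3, -0.1]
gripper_width: 0.473
gripper_force: 0.0
```

```bash
python3 look.py w5 tin mat;python3 - <<'E'
import cv2,numpy as np
a=[cv2.imread("pics/w5.png")[120:340,180:460],cv2.imread("pics/side1.png")[200:260,260:336]]
cv2.imwrite("pics/c5.png",np.hstack([cv2.resize(a[0],(500,393)),cv2.resize(a[1],(300,393))]))
E
```

```text
t 7.4667 [ 0.5163 -0.1648  0.0115] [[1.0, -0.0003], [-0.0003, -1.0]] eye [ 0.59  -0.165  0.195] F [-0.2  0.2 -0.6] w 0.473
tin [317.9 224.7] 0.93 [ 0.5159 -0.1637  0.    ]
```

View pics/c5.png

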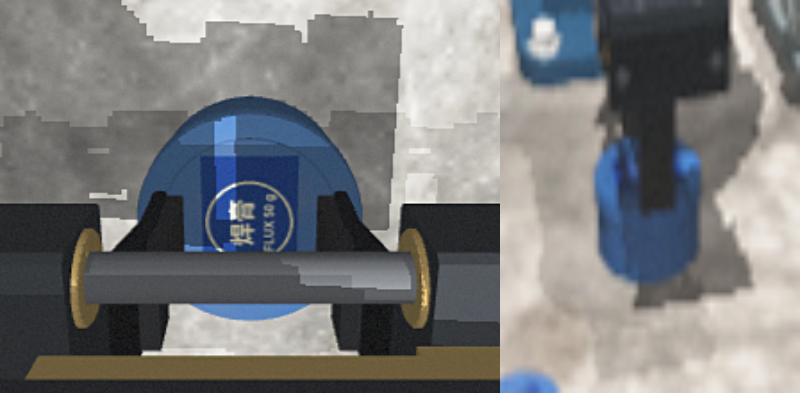

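The crop shows both fingers ending over the lid with no contact. The tips seem to sit about 20 mm higher than the reported TCP, so I'll open and go down in small guarded steps.

{"op": "apply_moves", "data": {"moves": [[[0,0,0],0],[[0,0,0],0],[[0,0,0],0],[[0,0,0],0],[[0,0,0],0]], "hand": 0.087}}

```text
time_s: 7.98
tcp_pos: [0.5163, -0.1648, 0.0115]
ee_rot: [[1.0, -0.0, -0.0], [-0.0, -1.0, 0.0], [-0.0, -0.0, -1.0]]
wrist_force: [0.3, 0.3, 0.3]
gripper_width: 0.755
gripper_force: 0.0
```

{"op": "apply_moves", "data": {"moves": [[[0,0,0],0],[[0,0,0],0],[[0,0,0],0],[[0,0,0],0],[[0,0,0],0]]}}

```text
time_s: 8.4
tcp_pos: [0.5163, -0.1648, 0.0116]
ee_rot: [[1.0, -0.0, 0.0], [-0.0, -1.0, -0.0], [0.0, 0.0, -1.0]]
wrist_force: [0.1, 0.1, -0.5]
gripper_width: 0.992
gripper_force: 0.0
```

{"op": "apply_moves", "data": {"moves": [[[0,0,0.004],0],[[0,0,0.003],0],[[0,0,0],0],[[0,0,0],0]]}}

```text
time_s: 8.73
tcp_pos: [0.516, -0.1648, 0.0041]
ee_rot: [[1.0, -0.0, -0.001], [-0.0, -1.0, -0.0], [-0.001, 0.0, -1.0]]
wrist_force: [0.3, 0.5, 0.9]
gripper_width: 1.003
gripper_force: 0.0
```

{"op": "apply_moves", "data": {"moves": [[[0,0,0.003],0],[[0,0,0],0],[[0,0,0],0]]}}

```text
time_s: 8.98
tcp_pos: [0.5162, -0.1648, 0.0014]
ee_rot: [[1.0, -0.0, -0.0], [-0.0, -1.0, 0.0], [-0.0, -0.0, -1.0]]
wrist_force: [-0.2, -0.4, 0.5]
gripper_width: 0.997
gripper_force: 0.0
```

{"op": "apply_moves", "data": {"moves": [[[0,0,0],0],[[0,0,0],0],[[0,0,0],0],[[0,0,0],0],[[0,0,0],0]], "hand": 0.068}}

```text
time_s: 9.4
tcp_pos: [0.5164, -0.1648, 0.0016]
ee_rot: [[1.0, -0.0, 0.0], [-0.0, -1.0, -0.0], [0.0, 0.0, -1.0]]
wrist_force: [0.5, 0.9, -0.4]
gripper_width: 0.804
gripper_force: 30.0
```

Gripped at 30 N with a 70 mm opening. Now I'll slide the tin slowly to the mat.

{"op": "apply_moves", "data": {"moves": [[[0.0005,0.004,0],0],[[0.001,0.007,0],0],[[0.001,0.01,0],0],[[0.0015,0.012,0],0],[[0.0015,0.012,0],0]]}}

```text
time_s: 9.82
tcp_pos: [0.522, -0.2112, 0.0016]
ee_rot: [[1.0, -0.0, 0.0], [-0.0, -1.0, -0.0], [0.0, 0.0, -1.0]]
wrist_force: [0.0, 1.7, 0.3]
gripper_width: 0.8
gripper_force: 30.0
```

{"op": "apply_moves", "data": {"moves": [[[0.0015,0.012,0],0],[[0.0015,0.012,0],0],[[0.0015,0.012,0],0],[[0.0015,0.012,0],0],[[0.0015,0.012,0],0]]}}

```text
time_s: 10.23
tcp_pos: [0.5294, -0.2712, 0.0016]
ee_rot: [[1.0, -0.001, 0.0], [-0.001, -1.0, 0.0], [0.0, -0.0, -1.0]]
wrist_force: [-0.3, 2.3, 2.8]
gripper_width: 0.806
gripper_force: 30.0
```

{"op": "apply_moves", "data": {"moves": [[[0.0015,0.012,0],0],[[0.0015,0.012,0],0],[[0.0015,0.012,0],0],[[0.0015,0.012,0],0],[[0.0015,0.012,0],0]]}}

```text
time_s: 10.65
tcp_pos: [0.5369, -0.331, 0.0016]
ee_rot: [[1.0, -0.0, -0.0], [-0.0, -1.0, 0.0], [-0.0, -0.0, -1.0]]
wrist_force: [-0.1, 3.1, 4.7]
gripper_width: 0.807
gripper_force: 30.0
```

{"op": "apply_moves", "data": {"moves": [[[0.0015,0.012,0],0],[[0.0015,0.012,0],0],[[0.001,0.009,0],0],[[0.001,0.005,0],0],[[0.001,0.002,0],0]]}}

```text
time_s: 11.07
tcp_pos: [0.5422, -0.3707, 0.0016]
ee_rot: [[1.0, -0.001, -0.001], [-0.001, -1.0, 0.001], [-0.001, -0.001, -1.0]]
wrist_force: [-2.1, 4.6, 7.2]
gripper_width: 0.804
gripper_force: 30.0
```

{"op": "apply_moves", "data": {"moves": [[[0,0,0],0],[[0,0,0],0],[[0,0,0],0]]}}

```text
time_s: 11.32
tcp_pos: [0.5424, -0.3708, 0.0017]
ee_rot: [[1.0, -0.0, -0.0], [-0.0, -1.0, -0.001], [-0.0, 0.001, -1.0]]
wrist_force: [-1.3, -2.6, 4.6]
gripper_width: 0.805
gripper_force: 30.0
```

{"op": "apply_moves", "data": {"moves": [[[0,0,0],0],[[0,0,0],0],[[0,0,0],0],[[0,0,0],0],[[0,0,0],0]], "hand": 0.087}}

```text
time_s: 11.73
tcp_pos: [0.5428, -0.3696, 0.0012]
ee_rot: [[1.0, -0.0, -0.0], [-0.0, -1.0, 0.0], [-0.0, -0.0, -1.0]]
wrist_force: [-0.3, -0.4, -0.6]
gripper_width: 0.987
gripper_force: 0.0
```

```bash
python3 look.py w6 tin mat cone
python3 - <<'E'
from h import *
q=imaging.capture("top")
for t in("tin","mat","cone"):
  for k in models.place_of(q,t)[:3]:print(t,np.round(onz(q,px(k["at"]),0),3),k["confidence"])
E
```

```text
t 11.7833 [ 0.5428 -0.3696  0.0012] [[1.0, -0.0], [-0.0, -1.0]] eye [ 0.616 -0.37   0.185] F [-0.4  0.1 -0.3] w 0.993
tin [322.2 231.8] 0.62 [ 0.5416 -0.3712  0.    ]
tin [ 0.39  -0.524  0.   ] 0.83
tin [ 0.422 -0.31   0.   ] 0.69
tin [ 0.546 -0.379  0.   ] 0.49
cone [ 0.449 -0.404  0.   ] 0.64
cone [0.671 0.005 0.   ] 0.28
```

{"op": "apply_moves", "data": {"moves": [[[0,0,-0.01],0],[[0,0,-0.03],0],[[0,0,-0.04],0],[[0,0,-0.04],0],[[0,0,-0.04],0]]}}

```text
time_s: 12.55
tcp_pos: [0.5424, -0.3698, 0.1642]
ee_rot: [[1.0, -0.0, 0.0], [-0.0, -1.0, -0.0], [0.0, 0.0, -1.0]]
wrist_force: [1.2, 0.8, 0.6]
gripper_width: 1.001
gripper_force: 0.0
```

{"op": "apply_moves", "data": {"moves": [[[-0.005,-0.03,-0.035],0],[[-0.005,-0.035,-0.035],0],[[-0.005,-0.035,0],0],[[-0.005,-0.035,0],0],[[0,-0.035,0],0]]}}

```text
time_s: 12.97
tcp_pos: [0.5232, -0.2073, 0.2242]
ee_rot: [[1.0, -0.001, 0.003], [-0.001, -1.0, 0.0], [0.003, -0.0, -1.0]]
wrist_force: [1.1, 0.0, -0.8]
gripper_width: 0.998
gripper_force: 0.0
```

{"op": "apply_moves", "data": {"moves": [[[0,-0.02,0],0],[[0,-0.01,0],0],[[0,0,0],0],[[0,0,0],0],[[0,0,0],0]]}}

```text
time_s: 13.38
tcp_pos: [0.5242, -0.1794, 0.2225]
ee_rot: [[1.0, -0.001, 0.0], [-0.001, -1.0, -0.0], [0.0, 0.0, -1.0]]
wrist_force: [-0.1, -0.5, 0.3]
gripper_width: 0.998
gripper_force: 0.0
```

```bash
rm -f L.pkl; python3 look.py g1 gate_hinge grip_post safety_catch_mid main_catch_mid cage tin mat
```

```text
t 13.4333 [ 0.5241 -0.1796  0.2223] [[1.0, -0.0017], [-0.0017, -1.0]] eye [ 0.598 -0.179  0.406] F [-0.3 -0.4  0.2] w 1.002
gate_hinge [400.4  31.7] 0.74 [ 0.6603 -0.2484  0.11  ]
grip_post [127.1  54.9] 0.67 [ 0.6421 -0.0141  0.112 ]
grip_post [309.4  25.9] 0.45 [ 0.6644 -0.1711  0.112 ]
safety_catch_mid [186.   33.6] 0.69 [ 0.6497 -0.0831  0.155 ]
safety_catch_mid [128.   52.9] 0.63 [ 0.6369 -0.0392  0.155 ]
main_catch_mid [311.5  26.3] 0.9 [ 0.6544 -0.1738  0.155 ]
main_catch_mid [467.1 152.7] 0.24 [ 0.5635 -0.2969  0.155 ]
tin [467.3 154. ] 0.77 [ 0.5407 -0.37    0.    ]
tin [414.8 244. ] 0.64 [ 0.4151 -0.3123  0.    ]
```

{"op": "apply_moves", "data": {"moves": [[[-0.01,-0.03,0],0],[[-0.01,-0.03,0],0],[[0,-0.03,0],0],[[0,0,0],0],[[0,0,0],0]]}}

```text
time_s: 14.2
tcp_pos: [0.5042, -0.0875, 0.2226]
ee_rot: [[1.0, 0.002, 0.001], [0.002, -1.0, -0.0], [0.001, 0.0, -1.0]]
wrist_force: [0.5, -1.1, 0.4]
gripper_width: 1.002
gripper_force: 0.0
```

```bash
python3 look.py g2 gate_hinge grip_post safety_catch_mid main_catch_mid cage
python3 - <<'E'
from h import *
import pickle
L=pickle.load(open("L.pkl","rb"))
for n in {l[0] for l in L}:
  R=[next((l[2] for l in L if l[:2]==(n,v)),None) for v in("g1","g2")]
  if all(x is not None for x in R): print(n,np.round(tri(R),4))
E
```

```text
t 14.25 [ 0.5043 -0.0883  0.2225] [[1.0, 0.0009], [0.0009, -1.0]] eye [ 0.577 -0.087  0.406] F [ 0.4  0.6 -0.5] w 0.998
gate_hinge [510.9   4.7] 0.8 [ 0.6613 -0.2468  0.11  ]
grip_post [234.2  31.7] 0.56 [ 0.64  -0.015  0.112]
safety_catch_mid [314.    3.6] 0.77 [ 0.649  -0.0832  0.155 ]
main_catch_mid [311.5   2.1] 0.66 [ 0.6499 -0.0815  0.155 ]
grip_post [ 0.6409 -0.0149  0.1128]
safety_catch_mid [ 0.6494 -0.0831  0.1547]
main_catch_mid [ 0.668  -0.1262  0.0931]
gate_hinge [ 0.662  -0.2493  0.1055]
```

View pics/g1.png

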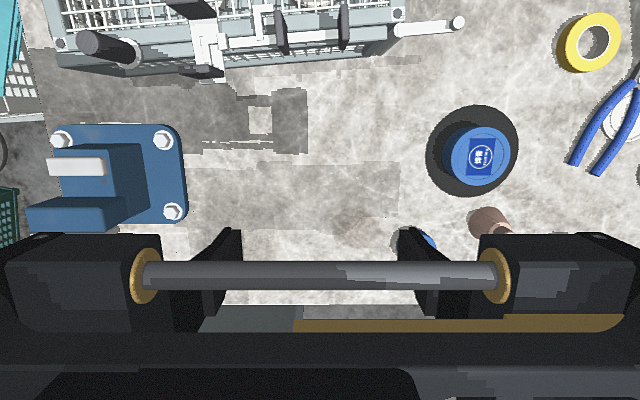

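The picture shows the tin on the mat at (477,153), well inside its edge. The gate runs from the hinge side at (400,30) to the post at (90,45), with both catches between.

Next I'll turn for the safety catch and hover over it.

{"op": "apply_moves", "data": {"moves": [[[0,0,0],7.1],[[0,0,0],7.1],[[0,0,0],7.1],[[0,0,0],7.1],[[0,0,0],7.1]]}}

```text
time_s: 14.92
tcp_pos: [0.5042, -0.0893, 0.2222]
ee_rot: [[0.81, -0.587, -0.0], [-0.587, -0.81, -0.0], [-0.0, 0.0, -1.0]]
wrist_force: [0.4, 0.3, -0.5]
gripper_width: 1.002
gripper_force: 0.0
```

{"op": "apply_moves", "data": {"moves": [[[0,0,0],7.1],[[0,0,0],7.1],[[0,0,0],7.1],[[0,0,0],7.1],[[0,0,0],7.1]]}}

```text
time_s: 15.33
tcp_pos: [0.5042, -0.0892, 0.2222]
ee_rot: [[0.318, -0.948, -0.0], [-0.948, -0.318, -0.0], [-0.0, 0.0, -1.0]]
wrist_force: [-0.8, 0.7, -1.7]
gripper_width: 1.003
gripper_force: 0.0
```

{"op": "apply_moves", "data": {"moves": [[[0,0,0],7.1],[[0,0,0],7.1],[[0,-0.025,0],0],[[0,-0.035,0],0],[[0,-0.035,0],0]]}}

```text
time_s: 15.75
tcp_pos: [0.5997, -0.0815, 0.2229]
ee_rot: [[0.082, -0.997, 0.001], [-0.997, -0.082, 0.0], [0.0, -0.001, -1.0]]
wrist_force: [1.0, 0.5, 0.6]
gripper_width: 1.0
gripper_force: 0.0
```

{"op": "apply_moves", "data": {"moves": [[[0.007,-0.03,0],0],[[0,-0.018,0],0],[[0,-0.01,0],0],[[0,0,0],0],[[0,0,0],0]]}}

```text
time_s: 16.17
tcp_pos: [0.657, -0.0834, 0.2213]
ee_rot: [[0.082, -0.997, -0.002], [-0.997, -0.082, -0.0], [-0.0, 0.002, -1.0]]
wrist_force: [-0.8, 0.0, -0.2]
gripper_width: 0.996
gripper_force: 0.0
```

```bash
python3 look.py s1 gate_hinge grip_post safety_catch_mid main_catch_mid
```

```text
t 16.2167 [ 0.6566 -0.0833  0.2218] [[0.0826, -0.9966], [-0.9966, -0.0826]] eye [ 0.663 -0.157  0.405] F [-0.7 -0.6  0.9] w 0.998
gate_hinge [328.9 203.8] 0.53 [ 0.6463 -0.0681  0.11  ]
grip_post [327.9 255.6] 0.57 [ 0.6425 -0.0138  0.112 ]
safety_catch_mid [330.1 201.8] 0.57 [ 0.648  -0.0834  0.155 ]
main_catch_mid [329.4  89.1] 0.97 [ 0.6566 -0.1713  0.155 ]
```

View pics/s1.png

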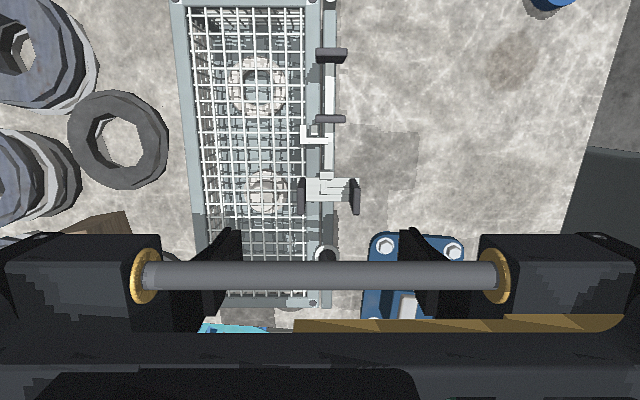

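The view shows the safety tabs with outer faces at columns 298 and 360, row 195, which matches the estimate. I'll go down and squeeze.

{"op": "apply_moves", "data": {"moves": [[[0,-0.001,0.03],0],[[0,0,0.03],0],[[0,0,0.022],0],[[0,0,0.01],0],[[0,0,0],0]]}}

```text
time_s: 16.83
tcp_pos: [0.6562, -0.0827, 0.1279]
ee_rot: [[0.083, -0.997, -0.005], [-0.997, -0.083, -0.0], [-0.0, 0.005, -1.0]]
wrist_force: [0.1, -0.4, 0.3]
gripper_width: 1.0
gripper_force: 0.0
```

{"op": "apply_moves", "data": {"moves": [[[0,0,0],0],[[0,0,0],0],[[0,0,0],0],[[0,0,0],0],[[0,0,0],0]], "hand": 0.034}}

```text
time_s: 17.25
tcp_pos: [0.6573, -0.0828, 0.132]
ee_rot: [[0.083, -0.997, -0.001], [-0.997, -0.083, -0.0], [0.0, 0.001, -1.0]]
wrist_force: [-5.0, 1.3, 7.3]
gripper_width: 0.707
gripper_force: 3.6
```

{"op": "apply_moves", "data": {"moves": [[[0,0,0],0],[[0,0,0],0],[[0,0,0],0],[[0,0,0],0],[[0,0,0],0]]}}

```text
time_s: 17.67
tcp_pos: [0.6589, -0.0827, 0.1313]
ee_rot: [[0.084, -0.997, 0.003], [-0.997, -0.084, 0.0], [0.0, -0.003, -1.0]]
wrist_force: [0.1, 0.4, -0.2]
gripper_width: 0.408
gripper_force: 0.0
```

{"op": "apply_moves", "data": {"moves": [[[0,0,0],0],[[0,0,0],0],[[0,0,0],0],[[0,0,0],0],[[0,0,0],0]]}}

```text
time_s: 18.08
tcp_pos: [0.6583, -0.0826, 0.1301]
ee_rot: [[0.083, -0.997, -0.0], [-0.997, -0.083, 0.0], [-0.0, 0.0, -1.0]]
wrist_force: [-0.2, 0.0, -0.6]
gripper_width: 0.39
gripper_force: 0.2
```

The fingers closed to 34 mm with no force, so they passed over the tab tops. The true tips lie about 20 mm above the reported TCP, so I'll reopen, go 19 mm lower and squeeze again.

{"op": "apply_moves", "data": {"moves": [[[0,0,-0.008],0],[[0,0,0],0],[[0,0,0],0],[[0,0,0],0],[[0,0,0],0]], "hand": 0.087}}

```text
time_s: 18.5
tcp_pos: [0.658, -0.0827, 0.1382]
ee_rot: [[0.083, -0.997, -0.0], [-0.997, -0.083, 0.0], [-0.0, 0.0, -1.0]]
wrist_force: [-0.8, -0.0, -0.8]
gripper_width: 0.684
gripper_force: 0.0
```

{"op": "apply_moves", "data": {"moves": [[[0,0,0],0],[[0,0,0],0],[[0,0,0],0],[[0,0,0],0],[[0,0,0],0]]}}

```text
time_s: 18.92
tcp_pos: [0.6582, -0.0827, 0.1383]
ee_rot: [[0.083, -0.997, -0.0], [-0.997, -0.083, -0.0], [-0.0, 0.0, -1.0]]
wrist_force: [-0.4, 0.0, -0.5]
gripper_width: 0.98
gripper_force: 0.0
```

{"op": "apply_moves", "data": {"moves": [[[0,0,0.012],0],[[0,0,0.01],0],[[0,0,0.005],0],[[0,0,0],0],[[0,0,0],0]]}}

```text
time_s: 19.33
tcp_pos: [0.6578, -0.0828, 0.1103]
ee_rot: [[0.083, -0.997, -0.002], [-0.997, -0.083, -0.0], [0.0, 0.002, -1.0]]
wrist_force: [0.3, -0.6, -0.7]
gripper_width: 1.003
gripper_force: 0.0
```

{"op": "apply_moves", "data": {"moves": [[[0,0,0],0],[[0,0,0],0],[[0,0,0],0],[[0,0,0],0],[[0,0,0],0]], "hand": 0.034}}

```text
time_s: 19.75
tcp_pos: [0.6571, -0.0827, 0.1115]
ee_rot: [[0.083, -0.997, -0.002], [-0.997, -0.083, 0.0], [-0.0, 0.002, -1.0]]
wrist_force: [-4.6, 1.0, 4.0]
gripper_width: 0.707
gripper_force: 2.4
```

{"op": "apply_moves", "data": {"moves": [[[0,0,0],0],[[0,0,0],0],[[0,0,0],0],[[0,0,0],0],[[0,0,0],0]]}}

```text
time_s: 20.17
tcp_pos: [0.6581, -0.0826, 0.1115]
ee_rot: [[0.083, -0.997, -0.0], [-0.997, -0.083, 0.0], [-0.0, 0.0, -1.0]]
wrist_force: [-1.5, 1.1, 2.1]
gripper_width: 0.425
gripper_force: 30.0
```

{"op": "apply_moves", "data": {"moves": [[[0,0,0],0],[[0,0,0],0],[[0,0,0],0],[[0,0,0],0],[[0,0,0],0]]}}

```text
time_s: 20.58
tcp_pos: [0.6582, -0.0826, 0.1115]
ee_rot: [[0.083, -0.997, 0.0], [-0.997, -0.083, 0.0], [-0.0, -0.0, -1.0]]
wrist_force: [-2.7, 1.6, 3.3]
gripper_width: 0.422
gripper_force: 30.0
```

Held at 37 mm with 30 N, so the safety catch is fully squeezed. Next I'll release, rise, turn 90° and hover over the main catch.

{"op": "apply_moves", "data": {"moves": [[[0,0,0],0],[[0,0,0],0],[[0,0,0],0],[[0,0,0],0],[[0,0,0],0]], "hand": 0.087}}

```text
time_s: 21.0
tcp_pos: [0.6585, -0.0828, 0.1111]
ee_rot: [[0.083, -0.997, 0.0], [-0.997, -0.083, -0.0], [0.0, -0.0, -1.0]]
wrist_force: [0.9, 0.1, -0.3]
gripper_width: 0.716
gripper_force: 0.0
```

{"op": "apply_moves", "data": {"moves": [[[0,0,0],0],[[0,0,0],0],[[0,0,0],0],[[0,0,-0.01],0],[[0,0,-0.02],0]]}}

```text
time_s: 21.42
tcp_pos: [0.6564, -0.0827, 0.1392]
ee_rot: [[0.083, -0.997, -0.006], [-0.997, -0.083, 0.0], [-0.001, 0.006, -1.0]]
wrist_force: [0.4, 0.6, -0.1]
gripper_width: 0.988
gripper_force: 0.0
```

{"op": "apply_moves", "data": {"moves": [[[0,0,-0.03],0],[[0,0,-0.02],0],[[0,0,0],7.1],[[0,0,0],7.1],[[0,0,0],7.1]]}}

```text
time_s: 21.83
tcp_pos: [0.6586, -0.0827, 0.193]
ee_rot: [[-0.29, -0.957, 0.002], [-0.957, 0.29, 0.0], [-0.001, -0.002, -1.0]]
wrist_force: [0.5, 0.6, -0.7]
gripper_width: 1.0
gripper_force: 0.0
```

{"op": "apply_moves", "data": {"moves": [[[0,0,0],7.1],[[0,0,0],7.1],[[0,0,0],7.1],[[0,0,0],7.1],[[0,0,0],7.1]]}}

```text
time_s: 22.25
tcp_pos: [0.6584, -0.0828, 0.1923]
ee_rot: [[-0.792, -0.611, 0.001], [-0.611, 0.792, -0.0], [-0.001, -0.001, -1.0]]
wrist_force: [-0.4, 0.3, -0.3]
gripper_width: 0.999
gripper_force: 0.0
```

{"op": "apply_moves", "data": {"moves": [[[0,0,0],7.1],[[0,0,0],7.1],[[0,0,0],7.1],[[0,0,0],7.1],[[0,0,0],4.8]]}}

```text
time_s: 22.67
tcp_pos: [0.6584, -0.0827, 0.1923]
ee_rot: [[-0.997, -0.078, 0.001], [-0.078, 0.997, -0.0], [-0.001, -0.0, -1.0]]
wrist_force: [0.1, -0.1, -0.3]
gripper_width: 0.998
gripper_force: 0.0
```

{"op": "apply_moves", "data": {"moves": [[[0.003,-0.027,0],0],[[0.003,-0.027,0],0],[[0.003,-0.026,0],0],[[0,0,0],0],[[0,0,0],0]]}}

```text
time_s: 23.08
tcp_pos: [0.6559, -0.1645, 0.192]
ee_rot: [[-0.997, -0.081, 0.001], [-0.081, 0.997, -0.0], [-0.001, -0.0, -1.0]]
wrist_force: [-0.4, -0.2, 0.1]
gripper_width: 0.998
gripper_force: 0.0
```

```bash
python3 look.py m1 gate_hinge grip_post safety_catch_mid main_catch_mid
```

```text
t 23.1333 [ 0.6559 -0.1635  0.1919] [[-0.9966, -0.0824], [-0.0824, 0.9966]] eye [ 0.582 -0.17   0.375] F [-0.2 -0.1 -0.8] w 1.001
grip_post [495.4 196.6] 0.83 [ 0.6434 -0.0127  0.112 ]
safety_catch_mid [430.  212.1] 0.63 [ 0.649  -0.0836  0.155 ]
main_catch_mid [306.5 212.2] 0.86 [ 0.6565 -0.1742  0.155 ]
```

{"op": "apply_moves", "data": {"moves": [[[0,-0.001,0.025],0],[[0,0,0.025],0],[[0,0,0.02],0],[[0,0,0.01],0],[[0,0,0],0]]}}

```text
time_s: 23.75
tcp_pos: [0.6544, -0.1632, 0.1084]
ee_rot: [[-0.996, -0.084, -0.006], [-0.084, 0.996, 0.001], [0.006, 0.001, -1.0]]
wrist_force: [0.4, 0.3, -0.2]
gripper_width: 1.0
gripper_force: 0.0
```

{"op": "apply_moves", "data": {"moves": [[[0,0,0],0],[[0,0,0],0],[[0,0,0],0],[[0,0,0],0],[[0,0,0],0]], "hand": 0.034}}

```text
time_s: 24.17
tcp_pos: [0.6571, -0.1661, 0.1131]
ee_rot: [[-0.997, -0.084, 0.003], [-0.084, 0.997, -0.003], [-0.003, -0.003, -1.0]]
wrist_force: [1.9, -5.4, 0.2]
gripper_width: 0.705
gripper_force: 3.2
```

{"op": "apply_moves", "data": {"moves": [[[0,0,0],0],[[0,0,0],0],[[0,0,0],0],[[0,0,0],0],[[0,0,0],0]]}}

```text
time_s: 24.58
tcp_pos: [0.657, -0.1652, 0.113]
ee_rot: [[-0.997, -0.083, 0.003], [-0.083, 0.997, -0.001], [-0.003, -0.002, -1.0]]
wrist_force: [0.8, -4.5, 1.9]
gripper_width: 0.425
gripper_force: 30.0
```

{"op": "apply_moves", "data": {"moves": [[[0,0,0],0],[[0,0,0],0],[[0,0,0],0]]}}

```text
time_s: 24.83
tcp_pos: [0.657, -0.1652, 0.113]
ee_rot: [[-0.996, -0.084, 0.003], [-0.084, 0.996, -0.002], [-0.003, -0.002, -1.0]]
wrist_force: [0.0, -5.0, 4.4]
gripper_width: 0.425
gripper_force: 30.0
```

Main catch squeezed (37 mm, 30 N). Now to the post.

{"op": "apply_moves", "data": {"moves": [[[0,0,0],0],[[0,0,0],0],[[0,0,0],0],[[0,0,0],0],[[0,0,0],0]], "hand": 0.087}}

```text
time_s: 25.25
tcp_pos: [0.6556, -0.1635, 0.1106]
ee_rot: [[-0.996, -0.084, -0.001], [-0.084, 0.996, 0.001], [0.001, 0.001, -1.0]]
wrist_force: [-0.6, -0.0, -0.3]
gripper_width: 0.722
gripper_force: 0.0
```

{"op": "apply_moves", "data": {"moves": [[[0,0,0],0],[[0,0,0],0],[[0,0,-0.02],0],[[0,0,-0.03],0],[[0,0,-0.03],0]]}}

```text
time_s: 25.67
tcp_pos: [0.6552, -0.164, 0.191]
ee_rot: [[-0.996, -0.084, -0.003], [-0.084, 0.997, 0.0], [0.003, 0.0, -1.0]]
wrist_force: [0.5, -0.1, 0.1]
gripper_width: 0.987
gripper_force: 0.0
```

{"op": "apply_moves", "data": {"moves": [[[0,0.03,0],0],[[0,0.03,0],-7.1],[[0,0.03,0],0],[[0,0.03,0],0],[[0,0,0],-7.1]]}}

```text
time_s: 26.08
tcp_pos: [0.6377, -0.0412, 0.1916]
ee_rot: [[-0.944, -0.331, -0.0], [-0.331, 0.944, 0.001], [-0.0, 0.001, -1.0]]
wrist_force: [0.1, -0.4, -0.6]
gripper_width: 0.999
gripper_force: 0.0
```

{"op": "apply_moves", "data": {"moves": [[[0,0,0],-7.1],[[0,0,0],-7.1],[[0,0,0],-7.1],[[0,0,0],-7.1],[[0,0,0],-7.1]]}}

```text
time_s: 26.5
tcp_pos: [0.6385, -0.0454, 0.1912]
ee_rot: [[-0.576, -0.818, -0.0], [-0.818, 0.576, 0.0], [-0.0, 0.0, -1.0]]
wrist_force: [-0.5, 0.1, 0.4]
gripper_width: 1.0
gripper_force: 0.0
```

{"op": "apply_moves", "data": {"moves": [[[0,0,0],-7.1],[[0,0,0],-7.1],[[0,0,0],-7.1],[[0,0,0],-7.1],[[0,0,0],-7.1]]}}

```text
time_s: 26.92
tcp_pos: [0.6385, -0.0456, 0.1912]
ee_rot: [[0.006, -1.0, -0.0], [-1.0, -0.006, 0.0], [-0.0, 0.0, -1.0]]
wrist_force: [0.1, -0.4, -0.2]
gripper_width: 1.002
gripper_force: 0.0
```

{"op": "apply_moves", "data": {"moves": [[[0,0,0],-4.8],[[-0.01,0,0],0],[[0,0,0],0]]}}

```text
time_s: 27.17
tcp_pos: [0.6376, -0.0343, 0.1912]
ee_rot: [[0.082, -0.997, -0.0], [-0.997, -0.082, 0.001], [-0.001, 0.0, -1.0]]
wrist_force: [0.3, -0.3, -0.9]
gripper_width: 1.001
gripper_force: 0.0
```

```bash
python3 look.py p1 gate_hinge grip_post safety_catch_mid main_catch_mid tin mat
```

```text
t 27.2167 [ 0.6377 -0.0347  0.1913] [[0.0824, -0.9966], [-0.9966, -0.0824]] eye [ 0.644 -0.108  0.375] F [-0.1 -0.7  0.2] w 0.999
grip_post [311.9 218.7] 0.58 [ 0.6426 -0.0137  0.112 ]
safety_catch_mid [310.  147.7] 0.63 [ 0.648 -0.081  0.155]
```

{"op": "apply_moves", "data": {"moves": [[[-0.021,-0.0065,0],0],[[0,0,0.02],0],[[0,0,0.03],0],[[0,0,0.018],0],[[0,0,0.008],0]]}}

```text
time_s: 27.93
tcp_pos: [0.6405, -0.0144, 0.112]
ee_rot: [[0.082, -0.997, -0.006], [-0.997, -0.082, -0.0], [-0.0, 0.006, -1.0]]
wrist_force: [0.2, 0.3, 0.1]
gripper_width: 0.999
gripper_force: 0.0
```

{"op": "apply_moves", "data": {"moves": [[[0,0,0],0],[[0,0,0],0],[[0,0,0],0],[[0,0,0],0],[[0,0,0],0]], "hand": 0.012}}

```text
time_s: 28.35
tcp_pos: [0.6433, -0.0142, 0.1168]
ee_rot: [[0.083, -0.997, 0.003], [-0.997, -0.083, 0.0], [-0.0, -0.003, -1.0]]
wrist_force: [0.9, -0.8, 0.0]
gripper_width: 0.705
gripper_force: 0.0
```

{"op": "apply_moves", "data": {"moves": [[[0,0,0],0],[[0,0,0],0],[[0,0,0],0],[[0,0,0],0],[[0,0,0],0]]}}

```text
time_s: 28.77
tcp_pos: [0.6425, -0.0142, 0.1153]
ee_rot: [[0.083, -0.997, -0.0], [-0.997, -0.083, -0.0], [0.0, 0.0, -1.0]]
wrist_force: [0.4, 0.6, 0.4]
gripper_width: 0.328
gripper_force: 0.0
```

{"op": "apply_moves", "data": {"moves": [[[0,0,0],0],[[0,0,0],0],[[0,0,0],0],[[0,0,0],0],[[0,0,0],0]]}}

```text
time_s: 29.18
tcp_pos: [0.6426, -0.0142, 0.1153]
ee_rot: [[0.083, -0.997, 0.0], [-0.997, -0.083, 0.0], [-0.0, -0.0, -1.0]]
wrist_force: [0.3, 0.5, 0.7]
gripper_width: 0.197
gripper_force: 30.0
```

The post is gripped. Now I'll swing the gate along a 235 mm arc, 3° per row.

{"op": "apply_moves", "data": {"moves": [[[0.0003,0.0123,0],-3],[[0.0003,0.0123,0],-3],[[0.0003,0.0123,0],-3],[[0,0,0],0]]}}

```text
time_s: 29.52
tcp_pos: [0.6041, -0.0206, 0.1153]
ee_rot: [[0.239, -0.971, -0.002], [-0.971, -0.239, -0.0], [-0.0, 0.002, -1.0]]
wrist_force: [-0.8, 0.1, -1.3]
gripper_width: 0.197
gripper_force: 30.0
```

{"op": "apply_moves", "data": {"moves": [[[0.0003,0.0123,0],-3],[[0.0003,0.0123,0],-3],[[0.0003,0.0123,0],-3],[[0.0003,0.0123,0],-3],[[0.0003,0.0123,0],-3]]}}

```text
time_s: 29.93
tcp_pos: [0.5495, -0.0422, 0.1153]
ee_rot: [[0.483, -0.876, 0.001], [-0.876, -0.483, 0.0], [0.001, -0.001, -1.0]]
wrist_force: [2.4, -1.1, -2.3]
gripper_width: 0.2
gripper_force: 30.0
```

{"op": "apply_moves", "data": {"moves": [[[0.0003,0.0123,0],-3],[[0.0003,0.0123,0],-3],[[0.0003,0.0123,0],-3],[[0.0003,0.0123,0],-3],[[0.0003,0.0123,0],-3]]}}

```text
time_s: 30.35
tcp_pos: [0.5027, -0.076, 0.1153]
ee_rot: [[0.692, -0.722, 0.008], [-0.722, -0.692, 0.005], [0.002, -0.009, -1.0]]
wrist_force: [5.6, 7.9, -5.4]
gripper_width: 0.197
gripper_force: 30.0
```

{"op": "apply_moves", "data": {"moves": [[[0.0003,0.0123,0],-3],[[0.0003,0.0123,0],-3],[[0.0003,0.0123,0],-3],[[0.0003,0.0123,0],-3],[[0.0003,0.0123,0],-3]]}}

```text
time_s: 30.77
tcp_pos: [0.4617, -0.1262, 0.1153]
ee_rot: [[0.856, -0.517, 0.002], [-0.517, -0.856, 0.001], [0.001, -0.001, -1.0]]
wrist_force: [1.4, 0.2, -3.0]
gripper_width: 0.197
gripper_force: 30.0
```

{"op": "apply_moves", "data": {"moves": [[[0.0003,0.0123,0],-3],[[0.0003,0.0123,0],-3],[[0.0003,0.0123,0],-3],[[0.0003,0.0123,0],-3],[[0.0003,0.0123,0],-3]]}}

```text
time_s: 31.18
tcp_pos: [0.4371, -0.1825, 0.1153]
ee_rot: [[0.961, -0.278, 0.002], [-0.278, -0.961, 0.001], [0.002, -0.001, -1.0]]
wrist_force: [1.9, 1.6, -2.1]
gripper_width: 0.196
gripper_force: 30.0
```

{"op": "apply_moves", "data": {"moves": [[[0.0003,0.0123,0],-3],[[0.0003,0.0123,0],-3],[[0.0003,0.0123,0],-3],[[0.0003,0.0123,0],-3],[[0.0003,0.0123,0],-3]]}}

```text
time_s: 31.6
tcp_pos: [0.4279, -0.2432, 0.1153]
ee_rot: [[1.0, -0.02, 0.002], [-0.02, -1.0, 0.001], [0.002, -0.001, -1.0]]
wrist_force: [2.4, 2.2, -1.1]
gripper_width: 0.199
gripper_force: 30.0
```

{"op": "apply_moves", "data": {"moves": [[[0.0003,0.0123,0],-3],[[0,0,0],0],[[0,0,0],0],[[0,0,0],0]]}}

```text
time_s: 31.93
tcp_pos: [0.428, -0.2549, 0.1153]
ee_rot: [[1.0, 0.03, 0.002], [0.03, -1.0, 0.0], [0.002, -0.0, -1.0]]
wrist_force: [4.1, 2.0, -3.3]
gripper_width: 0.197
gripper_force: 30.0
```

```bash
python3 look.py e1 gate_hinge grip_post safety_catch_mid main_catch_mid tin mat
python3 - <<'E'
from h import *
for n in("top","side"):
  q=imaging.capture(n);cv2.imwrite(f"pics/{n}9.png",q["frame"])
  for t in("tin","mat","cone","die_ring","grip_post"):
    for k in models.place_of(q,t)[:3]:print(n,t,np.round(onz(q,px(k["at"]),.112*(t=="grip_post")),3),round(k["confidence"],2))
s=r.sense();d=np.array(s["tcp_pos"])[:2]-[.6621,-.2484]
print(np.hypot(*d),np.arctan2(d[1],d[0])-np.pi/2-.083,s["time_s"],s["wrist_force"])
a=cv2.imread("pics/top9.png")[100:300,190:460];cv2.imwrite("pics/top9c.png",cv2.resize(a,None,fx=2.9,fy=2.9,interpolation=cv2.INTER_CUBIC))
E
```

```text
t 31.9833 [ 0.428  -0.2548  0.1153] [[0.9995, 0.0303], [0.0303, -0.9995]] eye [ 0.501 -0.253  0.299] F [ 6.   1.7 -3.1] w 0.194
grip_post [317.8 229.3] 0.97 [ 0.4275 -0.2537  0.112 ]
safety_catch_mid [321.2 120. ] 0.55 [ 0.4963 -0.2535  0.155 ]
tin [453.   67.2] 0.91 [ 0.5401 -0.3695  0.    ]
tin [373.1 204.7] 0.66 [ 0.4112 -0.3084  0.    ]
tin [583.7 228.6] 0.62 [ 0.3922 -0.5236  0.    ]
top tin [ 0.394 -0.529  0.   ] 0.77
top tin [ 0.422 -0.305  0.   ] 0.63
top mat [ 0.546 -0.38   0.   ] 0.75
top cone [ 0.444 -0.41   0.   ] 0.66
top die_ring [0.688 0.094 0.   ] 0.52
side tin [ 0.391 -0.514  0.   ] 0.74
side tin [ 0.534 -0.375  0.   ] 0.68
side mat [ 0.542 -0.366  0.   ] 0.73
side mat [ 0.442 -0.018  0.   ] 0.31
side cone [ 0.447 -0.408  0.   ] 0.86
side die_ring [0.692 0.109 0.   ] 0.39
side grip_post [ 0.426 -0.256  0.112] 0.5
0.23422599552260953 -4.7681683860365816 32.8833 [ 5.97265651  1.6245619  -3.91305695]
```

View pics/top9c.png

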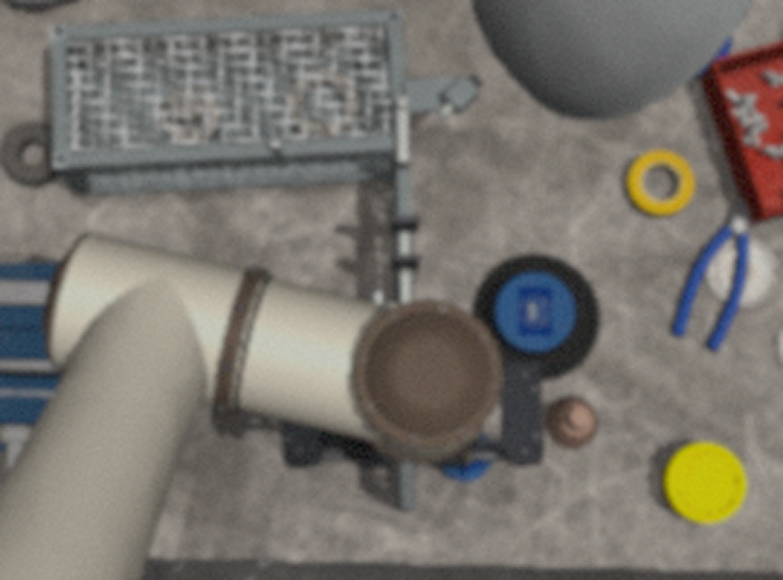

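The picture shows the gate standing out square through (403,250), the tin on the mat at (537,312), and the cone at (570,420) and die ring at (30,155) unmoved. The gate is at about 1.515 rad, so I'll add 2°.

{"op": "apply_moves", "data": {"moves": [[[0.0001,0.0041,0],-1],[[0.0001,0.0041,0],-1],[[0,0,0],0],[[0,0,0],0],[[0,0,0],0]]}}

```text
time_s: 33.3
tcp_pos: [0.4283, -0.263, 0.1153]
ee_rot: [[0.998, 0.066, 0.002], [0.066, -0.998, 0.0], [0.002, 0.0, -1.0]]
wrist_force: [5.4, 2.3, -4.1]
gripper_width: 0.195
gripper_force: 30.0
```

Run:
```python
from h import *
s=r.sense();d=np.array(s["tcp_pos"])[:2]-[.6621,-.2484]
print(np.arctan2(d[1],d[0])%(2*np.pi)-np.pi/2-.083,s["time_s"],s["wrist_force"],s["gripper_width"],s["gripper_force"])
print(r.finish_job())
```

```text
1.55016355815263 33.3 [ 5.36715853  2.2966334  -4.10672026] 0.19502761123908835 29.99055906311696
the job is handed in; nothing more can be done
None
```

The job is handed in at 33.3 s: the tin is on the mat, both catches are squeezed in order, and the gripped post is holding the gate open at about 1.55 rad; the die ring and cone look unmoved. On the first safety try the fingers slipped over the tabs, so I squeezed it again lower down.

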